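# Dock the lapping plate

## Robot

A 7-joint arm with a two-finger parallel gripper is mounted at the origin on the work surface. World frame = base frame: x ahead of the robot, y to its left, z up, the work surface at z = 0. Lengths are in m, angles in rad, forces in N, time in s.
With the tool pointing down it reaches from about 0.425 to 0.925 m from the base axis. Payload 6.8 kg.
Tool frame: the origin (TCP) lies midway between the tips of the shut fingers; the grasp point (between the pads) lies 19 mm behind it (bot.pinch_z is the distance from the TCP to the grasp point, in m); z points along the fingers, y is the line along which they close (so a half turn about z gives the same grasp; the last joint's range is limited). The gripper opens to 85 mm and grips with 20 to 120 N. Pads are 22 mm wide; open, the fingers measure 114 mm over their backs; the gripper's body (76 mm by 85 mm) begins 54 mm behind the grasp point. The pads swing forward as they close: fully open they stand 13 mm farther back than shut.
Start: joints at [1.03, 0.477, 0.022, 1.555, -0.011, 1.109, -0.083], TCP at [0.283, -0.613, 0.198] pointing down, gripper open.
Joint ranges: [-2.96, 2.96], [-0.34, 2.1], [-1.41, 1.46], [0.24, 2.44], [-1.37, 4.51], [0.17, 1.92], [-2.96, 2.96]. Speed limits (rad/s): [2.39, 2.39, 3.14, 3.14, 3.14, 3.14, 3.14].

## Interface

Orientations are given as a unit quaternion [w, x, y, z].
In Python, from station import bot, imaging gives the robot as it stands. The module is installed in compiled form; this text tells all that it offers.
- The arm moves only by the tool carry_out, never from a script. Its argument "targets" is a list of rows, each a list of 5 numbers: the shift along the tool's x, y, z in cm, then the turn about the tool's z in degrees, then the opening, from -1 (shut) to 1 (fully open). In form: [[x, y, z, yaw, gripper], ...]. A call has 1 to 12 rows; each row shifts and turns the commanded pose from where the row before left it, along the tool's axes as they then stand; what a row does not reach is not made up. A row lasts 1/10 s, in which the tool goes at most 50 mm and 8.59 degrees, less where a joint would pass 70% of its speed; a pose out of reach is approached as far as the arm can. A call is refused whole if a number of a shift passes 5 or a number of a turn 8.59, either way. A call with a gripper value outside its range is refused whole. The fingers move at their own pace and stop on an object; "force" is the grip in N (left out, the last holds). Time passes only in rows, so rows that do not move let the fingers close. It gives the time, the measured TCP pose, the force, the opening and the grip force at its end, in the units of the state.
- bot.get_obs(): the state, without advancing time (a new reading comes with each control period).
- imaging.read_camera(name): name is "scene" or "top" or "wrist"; returns the picture (400x640x3 uint8, red, green, blue); there is no depth.
- imaging.calibration(name): a dict with "fx", "fy", "cx", "cy" (pixels), "k1" (the pictures are not rectified: a ray, as slopes to the right and down, at radius r is drawn at 1 + k1 r^2 times it, then the intrinsics apply), "extrinsics" (4x4, takes a point from world to camera coordinates). Camera axes: x right, y up, looking along -z (the intrinsics and any distortion apply to the point x, -y, -z); pixel columns grow to the right and rows downward; lengths in m; the calibration is good to about 2 mm. A picture is of the moment at which its call begins: read the wrist's pose just before it. calibration takes no time and is no camera call; for the wrist camera it gives the pose at the moment of the call.
- bot.hand_in(): hands the job in; it is judged then, once.
The state is a dict: "t": time; "q": joint angles; "joint_vel": joint speeds; "joint_torque": joint torques, N m; "eef_pos": TCP position; "tool_rot": TCP orientation; "contact_force": force on the tool from outside, world axes, zero at the start; "torque": the same for the moment, N m; "gripper_width": opening from 0.0 (shut) to 1.0 (fully open); "grasp_force": force on a finger pad.
Only numpy, scipy, OpenCV 4.12 (cv2) and the standard library are available. Lean on these libraries where they do the work, as an engineer would, in place of code of your own. Each camera call takes 0.05 s, during which the arm holds its last target. There are 200 camera calls.

## Task

The carburettor flanges are done: put the lapping plate away by sliding it along the bench, edge first, through the mouth of the blue dock and fully home. It is too wide to grip, so push it; seat it with a firm push of about 15 N against the rubber buffer (never ram it or wedge it with more than 35 N), then let go and leave it resting at the buffer, with the carburettor, bottle and can left where they stand.

Things in the scene. Friction and masses are not known exactly. Their poses are not given: they have to be found in the camera images.
- plate: lapping plate: flat slab, 150 (its x) x 110 (its y) x 12 mm, about 0.5 kg, bare aluminium with a rust-red abrasive sheet on top; origin at the centre of its underside, z up. It lies flat on the bench and is the same either way round.
- dock: blue steel dock fixed to the bench: cheeks 20 mm thick (x -50 to +70 mm), roof strips from x = -40 mm with a 50 mm window along the middle, back wall, no floor. Origin on the bench at its middle; x points from mouth to back wall. Slot 114 mm wide, 16 mm high; dock 154 mm wide, 22 mm high. Home: the plate's 150 mm side along x, its centre at x = -25 mm, y = 0, rear edge at x = -100 mm.
- buffer: black rubber buffer inside the dock in front of the back wall, 60 mm wide, 10 mm deep, from 1 to 11 mm above the bench; origin at the middle of its front face (which the plate's leading edge meets), on bench level, at x = +50 mm of the dock when relaxed. It is sprung along the dock's x: about 10 N for each mm, 8 mm of travel.
- dock_mouth (a point): middle of the slot's entrance between the cheeks, at bench level (x = -50 mm, y = 0 of the dock); axes as the dock's. In front of it two angled lips, 14 mm long, widen the mouth to about 127 mm. The plate, when home, stands 50 mm out of the cheeks.
- carburettor: bystander: metal carburettor, about 115 x 105 x 75 mm, origin under its centre
- cleaner: bystander: black bottle with blue label, 60 mm across, 150 mm tall, origin under its centre
- can: bystander: bare aluminium drinks can, 66 mm across, 115 mm tall, origin under its centre
There are look-alikes about, which are no part of the job. Several things have the shape of the dock; the one meant has the colours described above.

How it is judged:
On the way, in this order (a step that is already met when the one before it is completed fails the run):
1. the plate's leading edge is through the mouth, in line with the slot (x of plate in the frame of dock above -0.11 m and y of plate in the frame of dock between -0.006 and 0.006 m and angle between the x axis of plate and the x axis of dock, either way round below 0.08 rad and height (world z) of plate below 0.004 m), for 0.05 s.
2. the plate is pressed against the buffer with at least 6 N for 0.1 s (contact force between plate and buffer above 6 N), for 0.1 s.
At the end, for the whole second after the job is handed in: the plate lies flat on the bench inside the dock, in line with the slot, its leading edge within 6 mm of the relaxed buffer face, at rest and untouched; carburettor, bottle and can within 20 mm of where they stood (x of plate in the frame of dock between -0.031 and -0.02 m and y of plate in the frame of dock between -0.005 and 0.005 m and angle between the x axis of plate and the x axis of dock, either way round below 0.06 rad and angle between plate's own z axis and vertical below 0.05 rad and height (world z) of plate below 0.003 m and linear speed of plate below 0.01 m/s and distance of each of carburettor, cleaner, can from where it was at the start of the episode below 0.02 m).
It fails at once if the plate is lifted more than 30 mm off the bench or turned over (height (world z) of plate above 0.03 m or angle between plate's own z axis and vertical above 0.6 rad).
It fails at once if the plate presses on the dock or its buffer with more than 35 N (contact force between plate and dock above 35 N or contact force between plate and buffer above 35 N).
It fails at once if the carburettor is moved more than 20 mm or tipped (distance of carburettor from where it was at the start of the episode above 0.02 m or angle between carburettor's own z axis and vertical above 0.3 rad).
It fails at once if the bottle is moved more than 20 mm or tipped (distance of cleaner from where it was at the start of the episode above 0.02 m or angle between cleaner's own z axis and vertical above 0.3 rad).
It fails at once if the can is moved more than 20 mm or tipped (distance of can from where it was at the start of the episode above 0.02 m or angle between can's own z axis and vertical above 0.3 rad).
It also fails if it takes over 72 s, if anything falls off the work surface, if the arm or the gripper's body presses on something with over 40 N, if the wrist force passes 120 N, or if a joint passes its speed limit or range.

## Working session

There is one attempt and no reset: what is moved stays moved. The work goes in short steps, Python scripts to look and compute and a tool call to move; the robot and the scene stay as the last step left them, time stands still between calls to the robot, and variables do not carry over. Pictures are saved under pics/ and viewed, at most 10 in all, crops included, and the job is handed in when it is done.

Besides the shell and the picture viewer there is one more tool, called after "Request:" by a JSON object that holds its "name" and its "arguments". carry_out: Moves the arm, as the interface text tells. Its arguments: {"type":"object","properties":{"targets":{"type":"array"},"force":{"type":"number"}},"required":["targets"]}

```bash
mkdir -p pics
python3 - <<'E'
from station import bot, imaging
import cv2
o=bot.get_obs(); print(o)
for n in("top","scene"):
    p=imaging.read_camera(n); cv2.imwrite(f"pics/{n}0.png",p[:,:,::-1]); c=imaging.calibration(n); print(n,c)
E
```

```text
{'t': 0.0, 'q': array([ 1.02988561,  0.47781487,  0.02234427,  1.55642689, -0.01147557,
        1.10928313, -0.08310169]), 'joint_vel': array([-0.00037441, -0.00011936,  0.00122209,  0.0001779 , -0.00017231,
        0.00031244, -0.00210981]), 'joint_torque': array([ 5.70151201e-05, -5.96451473e+01,  1.60804119e+00, -2.81203669e+01,
        1.24868556e-02,  9.18611535e-03,  9.07763592e-06]), 'eef_pos': array([ 0.28281914, -0.61219465,  0.19692632]), 'tool_rot': array([-8.60568226e-04,  9.76672301e-01,  2.14733329e-01, -2.70150550e-04]), 'contact_force': array([ 0.37570252, -0.7343662 , -0.66972652]), 'torque': array([ 0.05431837,  0.02060005, -0.02051221]), 'grasp_force': 0.0, 'gripper_width': 1.0014469830941592}
top {'fx': 401.5513478162321, 'fy': 401.5513478162321, 'cx': 314.2678613021545, 'cy': 194.1999998128048, 'k1': -0.09190036581060178, 'extrinsics': array([[ 0.02045645, -0.99969734,  0.01366616, -0.00514295],
       [ 0.98489627,  0.02250046,  0.17167722, -0.57963417],
       [-0.17193276,  0.00994784,  0.98505846, -0.95111741],
       [ 0.        ,  0.        ,  0.        ,  1.        ]])}
scene {'fx': 508.49115778246164, 'fy': 508.49115778246164, 'cx': 316.82348830401367, 'cy': 201.8318499293867, 'k1': 0.020814252137860593, 'extrinsics': array([[ 0.72889567,  0.68449852, -0.01314834, -0.43841988],
       [-0.54108361,  0.58773274,  0.6014971 ,  0.28976119],
       [ 0.41945158, -0.43131428,  0.79876678, -1.53946702],
       [ 0.        ,  0.        ,  0.        ,  1.        ]])}
```

View pics/top0.png

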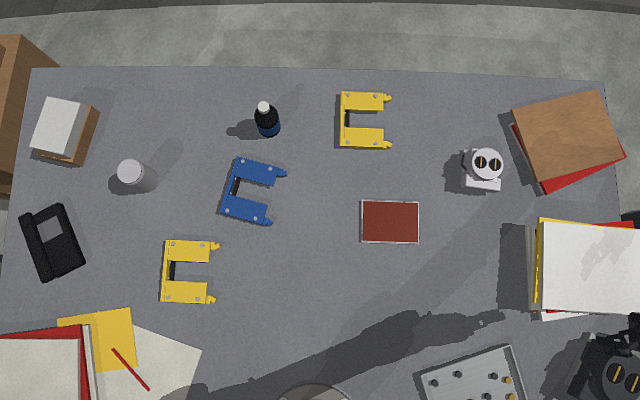

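View pics/scene0.png

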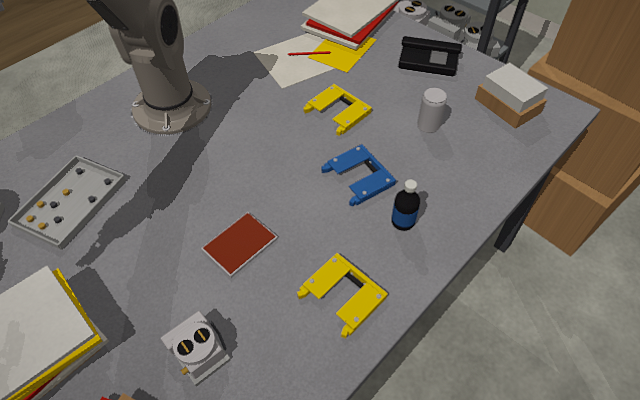

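```bash
cat > h.py <<'E'
import numpy as np, cv2
from station import bot, imaging
def toplane(px,c,z):
    px=np.asarray(px,float).reshape(-1,1,2)
    K=np.array([[c['fx'],0,c['cx']],[0,c['fy'],c['cy']],[0,0,1]])
    s=cv2.undistortPoints(px,K,np.array([c['k1'],0,0,0,0.]))[:,0]
    E=c['extrinsics'];R=E[:3,:3];o=-R.T@E[:3,3]
    d=np.c_[s[:,0],-s[:,1],-np.ones(len(s))]@R
    return (o+d*((z-o[2])/d[:,2])[:,None])[:,:2]
def blobs(m,a):
    m=m.astype(np.uint8)*255
    cs,_=cv2.findContours(m,cv2.RETR_EXTERNAL,cv2.CHAIN_APPROX_NONE)
    return [c[:,0] for c in cs if cv2.contourArea(c)>a]
def rect(w):
    (cx,cy),(a,b),t=cv2.minAreaRect((w*1000).astype(np.float32))
    if a<b: a,b,t=b,a,t+90
    return np.round([cx,cy,a,b,(t+90)%180-90],1)   # mm, deg of long side
def masks(p):
    h=cv2.cvtColor(p,cv2.COLOR_RGB2HSV).astype(int);H,S,V=h[...,0],h[...,1],h[...,2]
    return ((H<10)|(H>172))&(S>120)&(V>50), (H>100)&(H<125)&(S>130)&(V>40)
E
cat > m.py <<'E'
from h import *
for n in("top","scene"):
    p=cv2.imread(f"pics/{n}0.png")[:,:,::-1].copy(); c=imaging.calibration(n)
    E=c['extrinsics']; print(n,"cam",-E[:3,:3].T@E[:3,3])
    r,b=masks(p)
    for x in blobs(r,400): print(" red",x.mean(0).round(),rect(toplane(x,c,.012)))
    for x in blobs(b,150): print(" blue",x.mean(0).round(),rect(toplane(x,c,.022)))
c=imaging.calibration("top")
print("can,bottle,carb bases approx",toplane([[135,185],[268,134],[480,183]],c,0.0))
p=cv2.imread("pics/top0.png"); cv2.imwrite("pics/crop.png",cv2.resize(p[140:260,200:440],None,fx=3.3,fy=3.3,interpolation=cv2.INTER_CUBIC))
E
python3 m.py
```

```text
top cam [0.40745649 0.01736221 1.03648652]
 red [ 60. 350.] [125.  688.  233.8 187.6 -79.3]
 red [390. 221.] [ 520.3 -189.6  141.5  101.3   89.2]
 red [586. 171.] [ 674.3 -740.4  290.5   44.1  -65.1]
 blue [249. 190.] [590.  164.5 154.1 139.2 -14.2]
scene cam [ 1.12207926 -0.53419848  1.0496201 ]
 red [239. 242.] [ 521.7 -189.   142.3  101.7   89.2]
 red [352.  26.] [ 96.6 721.2 292.6 219.3 -79.2]
 blue [403. 216.] [770.1 131.3  61.8  60.5 -65.9]
 blue [358. 172.] [597.1 159.5 162.8 146.1 -13.8]
can,bottle,carb bases approx [[ 0.60233719  0.48513965]
 [ 0.75019073  0.13495402]
 [ 0.62916426 -0.43865891]]
```

View pics/crop.png

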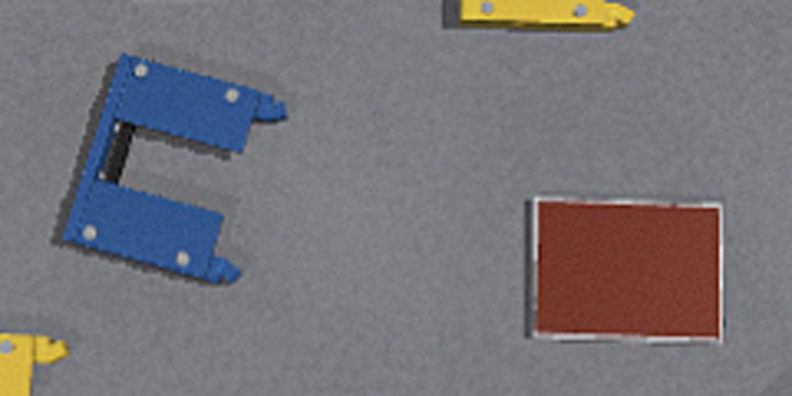

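Candidates in the top view: the yellow docks at (364,120) and (188,272) and the blue dock at (250,190). The blue one is correct: it has a dark buffer and its mouth faces right. For the plate, the red-topped slab with the bright rim at (390,222) is correct, and the red books at the corners are not. The crop confirms both. Measured sizes are 154 mm for the dock width, and 141x101 mm for the sheet, which has a rim around it.

Request:
{"name": "carry_out", "arguments": {"targets": [[3.45, -1.84, 0, 0, 1], [3.45, -1.84, 0, 0, 1], [3.45, -1.84, 0, 0, 1], [3.45, -1.84, 0, 0, 1], [3.45, -1.84, 0, 0, 1], [3.45, -1.84, 0, 0, 1], [3.45, -1.84, 0, 0, 1], [3.45, -1.84, 0, 0, 1], [3.45, -1.84, 0, 0, 1], [3.45, -1.84, 0, 0, 1], [0, 0, 0, 0, 1]]}}

```text
t: 1.2
eef_pos: [0.5232, -0.294, 0.1976]
tool_rot: [-0.002, 0.976, 0.219, 0.001]
contact_force: [-0.2, -0.3, 0.2]
gripper_width: 0.997
grasp_force: 0.0
```

Request:
{"name": "carry_out", "arguments": {"targets": [[0, 0, 0, -8, 1], [0, 0, 0, -8, 1], [0, 0, 0, -8, 1], [0, 0, 0, -8, 1], [0, 0, 0, -8, 1], [0, 0, 0, -8, 1], [0, 0, 0, -8, 1], [0, 0, 0, -8, 1], [0, 0, 0, 0, 1]]}}

```text
t: 2.1
eef_pos: [0.5185, -0.3014, 0.1974]
tool_rot: [-0.0, 0.714, 0.7, -0.0]
contact_force: [0.1, -0.1, -0.1]
gripper_width: 0.996
grasp_force: 0.0
```

```bash
cat > see.py <<'E'
from h import *
import sys
tag=sys.argv[1]; cams=sys.argv[2:]
D0=np.array([589.3,161.6]); A=np.radians(75.9)
ex=np.array([np.cos(A),np.sin(A)]); ey=np.array([-ex[1],ex[0]])
o=bot.get_obs(); w,x,y,z=o['tool_rot']
yaw=np.degrees(np.arctan2(2*(x*y+w*z),1-2*(y*y+z*z)))
t=o['eef_pos'][:2]*1000-D0
print("t",round(o['t'],2),"tcp",o['eef_pos'].round(4),"tool x heading",round(yaw,2),"in dock",(t@ex).round(1),(t@ey).round(1),"F",o['contact_force'].round(1),"tilt",(2*(x*z-w*y)).round(3),(2*(y*z+w*x)).round(3))
for n in cams:
    c=imaging.calibration(n); p=imaging.read_camera(n); cv2.imwrite(f"pics/{n}{tag}.png",p[:,:,::-1])
    r,b=masks(p)
    for q in blobs(r,400):
        R=rect(toplane(q,c,.012)); d=R[:2]-D0
        if R[2]<170: print(n,"plate",q.min(0),q.max(0),R,"dock frame",(d@ex).round(1),(d@ey).round(1),(R[4]-75.9).round(1))
    for q in blobs(b,400): print(n,"blue",q.min(0),q.max(0),rect(toplane(q,c,.022)))
E
python3 see.py 1 top wrist
```

```text
t 2.1 tcp [ 0.5185 -0.3014  0.1974] tool x heading 88.83 in dock -466.3 -44.1 F [ 0.1 -0.1 -0.1] tilt 0.0 -0.001
top plate [363 201] [417 241] [ 520.3 -189.6  141.5  101.3   89.2] dock frame -357.4 -18.6 13.3
top blue [219 156] [286 224] [590.2 164.5 153.6 139.2 -14.1]
wrist plate [264   0] [367 131] [ 519.3 -195.9  129.5  103.4   89.4] dock frame -363.8 -19.2 13.5
```

View pics/wrist1.png

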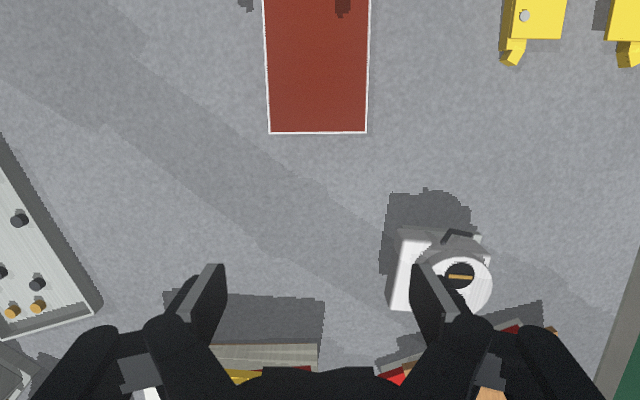

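The wrist view shows the plate's rear edge at row 132, columns 268–367, squarely ahead of the open fingers. The carburettor at (445,270) is clear to the right. Both cameras agree on the plate. Now I'll lower.

Request:
{"name": "carry_out", "arguments": {"targets": [[0, 0, 4, 0, 1], [0, 0, 4, 0, 1], [0, 0, 4, 0, 1], [0, 0, 4, 0, 1], [0, 0, 2.8, 0, 1], [0, 0, 0, 0, 1], [0, 0, 0, 0, 1]]}}

```text
t: 2.9
eef_pos: [0.5193, -0.3011, 0.0102]
tool_rot: [-0.0, 0.715, 0.699, -0.0]
contact_force: [-0.1, 0.7, -0.2]
gripper_width: 1.003
grasp_force: 0.0
```

Request:
{"name": "carry_out", "arguments": {"targets": [[0, 0, 0.3, 0, 1], [0, 0, 0.3, 0, 1], [0, 0, 0.2, 0, 1], [0, 0, 0, 0, 1], [0, 0, 0, 0, 1]]}}

```text
t: 3.4
eef_pos: [0.5193, -0.3012, 0.0022]
tool_rot: [0.0, 0.715, 0.7, 0.0]
contact_force: [-0.2, -0.5, 0.0]
gripper_width: 0.999
grasp_force: 0.0
```

Request:
{"name": "carry_out", "arguments": {"targets": [[0, 0, 0.2, 0, 1], [0, 0, 0.2, 0, 1], [0, 0, 0, 0, 1], [0, 0, 0, 0, 1]]}}

```text
t: 3.8
eef_pos: [0.5191, -0.301, -0.0022]
tool_rot: [-0.0, 0.714, 0.7, -0.0]
contact_force: [0.2, -0.3, -0.2]
gripper_width: 0.997
grasp_force: 0.0
```

Request:
{"name": "carry_out", "arguments": {"targets": [[0, 0, 0.2, 0, 1], [0, 0, 0.2, 0, 1], [0, 0, 0.2, 0, 1], [0, 0, 0, 0, 1], [0, 0, 0, 0, 1]]}}

```text
t: 4.3
eef_pos: [0.5191, -0.301, -0.0082]
tool_rot: [-0.0, 0.714, 0.7, -0.0]
contact_force: [0.2, -0.1, 0.4]
gripper_width: 1.003
grasp_force: 0.0
```

Request:
{"name": "carry_out", "arguments": {"targets": [[1.0, 0, 0, 0, 1], [1.0, 0, 0, 0, 1], [1.0, 0, 0, 0, 1], [1.0, 0, 0, 0, 1], [1.0, 0, 0, 0, 1], [1.0, 0, 0, 0, 1], [0, 0, 0, 0, 1], [0, 0, 0, 0, 1]]}}

```text
t: 5.1
eef_pos: [0.5205, -0.241, -0.008]
tool_rot: [0.0, 0.714, 0.7, -0.0]
contact_force: [-0.0, -0.2, 0.3]
gripper_width: 1.001
grasp_force: 0.0
```

```bash
python3 see.py 2 top wrist
```

```text
t 5.1 tcp [ 0.5205 -0.241  -0.008 ] tool x heading 88.82 in dock -407.2 -31.3 F [-0.  -0.2  0.3] tilt -0.0 0.0
top plate [363 201] [413 241] [ 520.4 -184.2  130.6  101.4   89.2] dock frame -352.2 -17.4 13.3
top blue [219 156] [286 225] [590.  164.6 154.2 139.3 -14.1]
wrist plate [193   0] [433 282] [ 519.4 -190.8  140.8  104.6   89.2] dock frame -358.8 -18.1 13.3
```

View pics/wrist2.png

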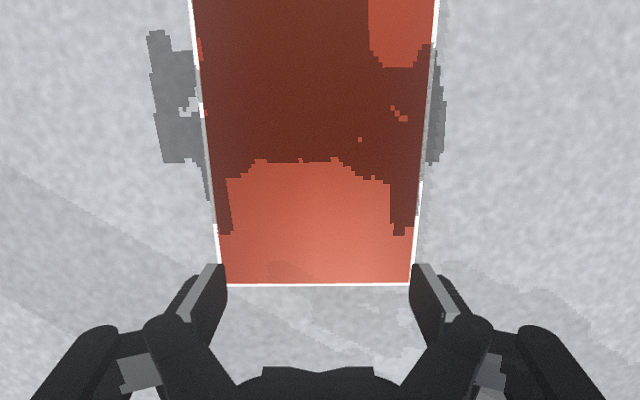

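Run:
```python
from h import *
c=imaging.calibration("wrist"); E=c['extrinsics']; R=E[:3,:3]; print("cam",-R.T@E[:3,3], "look",-R[2], "t",bot.get_obs()['t'])
px=[[222,265],[416,265],[185,320],[455,320],[225,285],[412,285]]
for z in(.005,.012,.03,.05): print(z,(toplane(px,c,z)*1000).round().tolist())
p=imaging.read_camera("scene"); cv2.imwrite("pics/s2.png",cv2.resize(p[150:330,120:360],None,fx=3,fy=3,interpolation=2)[:,:,::-1])
```

```text
cam [ 0.52178456 -0.1588006   0.16921506] look [-0.00725326 -0.32368    -0.94613881] t 5.2
0.005 [[464.0, -253.0], [577.0, -256.0], [436.0, -292.0], [605.0, -296.0], [464.0, -267.0], [576.0, -269.0]]
0.012 [[467.0, -249.0], [574.0, -252.0], [440.0, -287.0], [601.0, -290.0], [467.0, -262.0], [573.0, -264.0]]
0.03 [[473.0, -239.0], [568.0, -241.0], [449.0, -272.0], [592.0, -275.0], [473.0, -251.0], [567.0, -252.0]]
0.05 [[480.0, -228.0], [562.0, -229.0], [460.0, -256.0], [582.0, -258.0], [480.0, -237.0], [561.0, -239.0]]
```

View pics/s2.png

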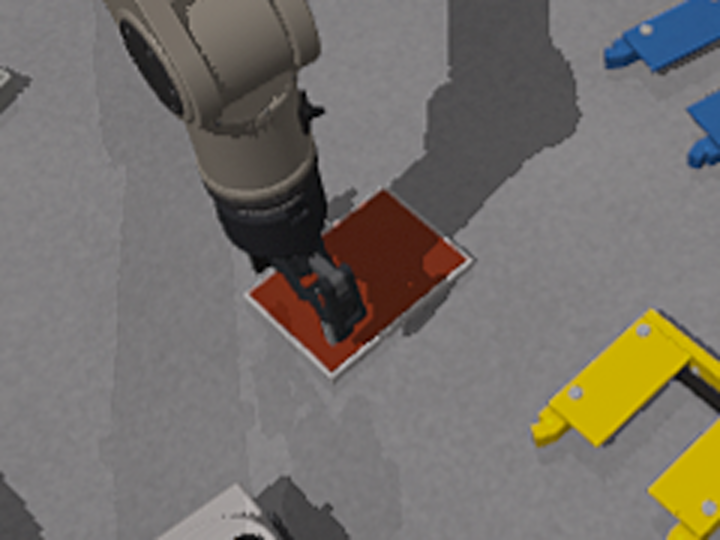

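Run:
```python
from h import *
c=imaging.calibration("scene")
for z in(.0,.012,.02,.03,.04,.05): print(z,(toplane([[233,263],[235,258]],c,z)*1000).round().tolist())
```

```text
0.0 [[549.0, -235.0], [542.0, -222.0]]
0.012 [[555.0, -238.0], [549.0, -226.0]]
0.02 [[560.0, -240.0], [553.0, -228.0]]
0.03 [[565.0, -243.0], [559.0, -231.0]]
0.04 [[571.0, -246.0], [564.0, -234.0]]
0.05 [[576.0, -249.0], [570.0, -237.0]]
```

The fingers are hovering over the plate, which is untouched. When open, the tips sit higher than I assumed. I'll back off and feel for the bench.

Request:
{"name": "carry_out", "arguments": {"targets": [[-1, 0, -0.5, 0, 1], [-2, 0, 0, 0, 1], [-2, 0, 0, 0, 1], [-1, 0, 0.5, 0, 1], [0, 0, 0.3, 0, 1], [0, 0, 0.2, 0, 1], [0, 0, 0, 0, 1], [0, 0, 0, 0, 1]]}}

```text
t: 6.05
eef_pos: [0.5194, -0.2998, -0.0132]
tool_rot: [-0.0, 0.714, 0.7, 0.0]
contact_force: [0.1, -0.4, -0.4]
gripper_width: 1.002
grasp_force: 0.0
```

Request:
{"name": "carry_out", "arguments": {"targets": [[0, 0, 0.2, 0, 1], [0, 0, 0.2, 0, 1], [0, 0, 0, 0, 1]]}}

```text
t: 6.35
eef_pos: [0.519, -0.3008, -0.0174]
tool_rot: [-0.0, 0.714, 0.7, -0.0]
contact_force: [0.3, -0.1, -0.2]
gripper_width: 0.998
grasp_force: 0.0
```

Request:
{"name": "carry_out", "arguments": {"targets": [[0, 0, 0.2, 0, 1], [0, 0, 0.2, 0, 1], [0, 0, 0, 0, 1]]}}

```text
t: 6.65
eef_pos: [0.5189, -0.301, -0.0214]
tool_rot: [-0.0, 0.714, 0.7, -0.0]
contact_force: [0.6, 0.5, 0.2]
gripper_width: 1.001
grasp_force: 0.0
```

Request:
{"name": "carry_out", "arguments": {"targets": [[0, 0, 0.2, 0, 1], [0, 0, 0.1, 0, 1], [0, 0, 0, 0, 1]]}}

```text
t: 6.95
eef_pos: [0.519, -0.301, -0.0243]
tool_rot: [-0.0, 0.715, 0.7, -0.0]
contact_force: [0.0, 0.3, -0.1]
gripper_width: 1.0
grasp_force: 0.0
```

Request:
{"name": "carry_out", "arguments": {"targets": [[0, 0, 0.1, 0, 1], [0, 0, 0.1, 0, 1], [0, 0, 0, 0, 1]]}}

```text
t: 7.25
eef_pos: [0.5191, -0.301, -0.0262]
tool_rot: [-0.0, 0.715, 0.7, -0.0]
contact_force: [-0.5, 0.4, 0.5]
gripper_width: 0.997
grasp_force: 0.0
```

Run:
```python
from h import *
print(bot.get_obs()['eef_pos'],bot.get_obs()['contact_force'])
p=imaging.read_camera("wrist"); a=p[200:400,100:540]
q=imaging.read_camera("scene")[200:300,160:380]
cv2.imwrite("pics/c3.png",np.vstack([cv2.resize(a,(660,300)),cv2.resize(q,(660,300))])[:,:,::-1])
```

```text
[ 0.51905755 -0.30098978 -0.0262401 ] [-0.49019056  0.37865968  0.4617392 ]
```

View pics/c3.png

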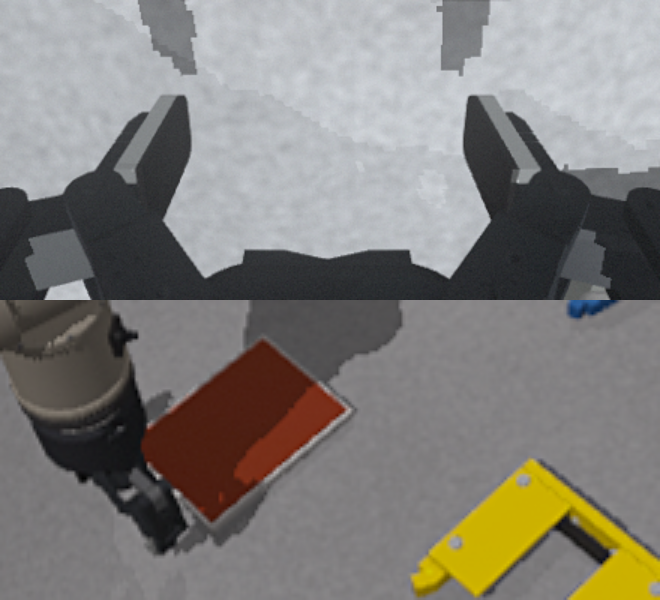

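The tips are still slightly above the bench: the shadow nearly meets the tip at (185,548) in the lower half. I'll continue down.

Request:
{"name": "carry_out", "arguments": {"targets": [[0, 0, 0.1, 0, 1], [0, 0, 0.1, 0, 1], [0, 0, 0, 0, 1]]}}

```text
t: 7.65
eef_pos: [0.519, -0.301, -0.0283]
tool_rot: [-0.0, 0.714, 0.7, -0.0]
contact_force: [-0.3, 0.5, -0.4]
gripper_width: 1.002
grasp_force: 0.0
```

Request:
{"name": "carry_out", "arguments": {"targets": [[0, 0, 0.1, 0, 1], [0, 0, 0.1, 0, 1], [0, 0, 0, 0, 1]]}}

```text
t: 7.95
eef_pos: [0.5191, -0.301, -0.0303]
tool_rot: [-0.0, 0.714, 0.7, -0.0]
contact_force: [0.1, 0.8, -0.3]
gripper_width: 0.995
grasp_force: 0.0
```

Run:
```python
from h import *
o=bot.get_obs();print(o['eef_pos'],o['contact_force'])
c=imaging.calibration("scene")
for z in(.0,.005,.01,.015,.02): print(z,(toplane([[218,284]],c,z)*1000).round().tolist())
```

```text
[ 0.51906179 -0.30097298 -0.03026078] [ 0.07032717  0.83706707 -0.25657473]
0.0 [[566.0, -295.0]]
0.005 [[568.0, -296.0]]
0.01 [[571.0, -297.0]]
0.015 [[574.0, -298.0]]
0.02 [[576.0, -300.0]]
```

Request:
{"name": "carry_out", "arguments": {"targets": [[0.6, 0, 0, 0, 1], [0.6, 0, 0, 0, 1], [0.6, 0, 0, 0, 1], [0.5, 0, 0, 0, 1], [0.5, 0, 0, 0, 1], [0.5, 0, 0, 0, 1], [0.5, 0, 0, 0, 1], [0.5, 0, 0, 0, 1], [0.5, 0, 0, 0, 1], [0.5, 0, 0, 0, 1], [0.5, 0, 0, 0, 1]]}}

```text
t: 9.05
eef_pos: [0.5204, -0.2427, -0.0301]
tool_rot: [-0.0, 0.715, 0.7, 0.0]
contact_force: [0.3, -0.3, 0.3]
gripper_width: 1.002
grasp_force: 0.0
```

```bash
python3 see.py 4 top scene wrist
```

```text
t 9.05 tcp [ 0.5204 -0.2427 -0.0301] tool x heading 88.79 in dock -408.9 -31.6 F [ 0.3 -0.3  0.3] tilt 0.0 -0.0
top plate [363 201] [411 241] [ 520.4 -181.5  125.4  101.3   89.2] dock frame -349.5 -16.8 13.3
top blue [219 156] [286 225] [590.1 164.5 154.  139.8 -14.4]
scene plate [229 214] [274 267] [ 522.1 -177.5  118.1  101.8   89.2] dock frame -345.3 -17.4 13.3
scene blue [322 145] [395 205] [597.1 159.5 162.8 146.1 -13.8]
wrist plate [173   0] [453 307] [ 519.5 -193.9  135.6  104.7   89.2] dock frame -361.8 -18.9 13.3
```

Request:
{"name": "carry_out", "arguments": {"targets": [[-1, 0, -0.5, 0, 1], [-2, 0, 0, 0, 1], [-2, 0, 0, 0, 1], [-1, 0, 0.5, 0, 1], [0, 0, 0.3, 0, 1], [0, 0, 0.1, 0, 1], [0, 0, 0, 0, 1], [0, 0, 0, 0, 1]]}}

```text
t: 10.0
eef_pos: [0.5194, -0.3018, -0.0341]
tool_rot: [-0.0, 0.714, 0.7, 0.0]
contact_force: [-0.4, -0.0, -0.1]
gripper_width: 1.002
grasp_force: 0.0
```

Request:
{"name": "carry_out", "arguments": {"targets": [[0, 0, 0.1, 0, 1], [0, 0, 0.1, 0, 1], [0, 0, 0.1, 0, 1], [0, 0, 0, 0, 1]]}}

```text
t: 10.4
eef_pos: [0.519, -0.3029, -0.0372]
tool_rot: [-0.0, 0.714, 0.7, -0.0]
contact_force: [-0.1, 0.2, -0.2]
gripper_width: 0.999
grasp_force: 0.0
```

Run:
```python
from h import *
o=bot.get_obs();print(o['eef_pos'],o['contact_force'],o['q'])
p=imaging.read_camera("wrist"); a=p[200:400,100:540]
q=imaging.read_camera("scene")[230:310,170:300]
cv2.imwrite("pics/c5.png",np.vstack([cv2.resize(a,(500,227)),cv2.resize(q,(500,308),interpolation=2)])[:,:,::-1])
```

```text
[ 0.51899899 -0.30293215 -0.0372288 ] [-0.06468877  0.189299   -0.20665673] [ 0.6111662   0.67426203 -0.24842721  1.87097455  0.26417381  0.62845279
  0.17915156]
```

View pics/c5.png

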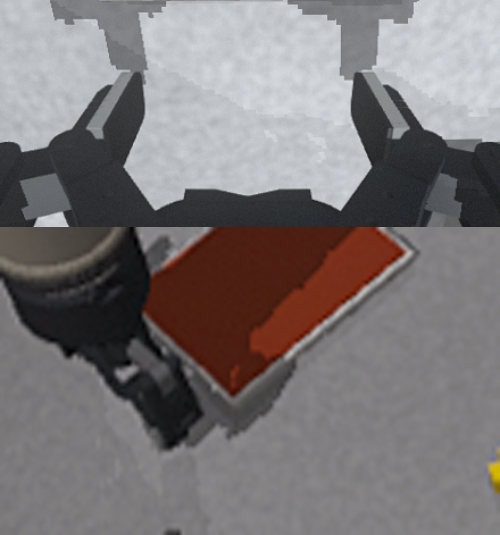

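The fingertip shadows now meet the tips (rows ~70 in the upper half), so the tips are 1–3 mm above the bench. Now I'll push.

Request:
{"name": "carry_out", "arguments": {"targets": [[0.6, 0, 0, 0, 1], [0.6, 0, 0, 0, 1], [0.6, 0, 0, 0, 1], [0.5, 0, 0, 0, 1], [0.4, 0, 0, 0, 1], [0.4, 0, 0, 0, 1], [0.4, 0, 0, 0, 1], [0.4, 0, 0, 0, 1]]}}

```text
t: 11.3
eef_pos: [0.52, -0.2649, -0.0369]
tool_rot: [0.001, 0.715, 0.699, -0.0]
contact_force: [-0.1, -2.1, 0.8]
gripper_width: 1.004
grasp_force: 1.2
```

```bash
python3 see.py 6 top scene wrist
```

```text
t 11.3 tcp [ 0.52   -0.2649 -0.0369] tool x heading 88.74 in dock -430.6 -36.7 F [-0.1 -2.1  0.8] tilt -0.001 0.0
top plate [360 201] [414 241] [ 521.  -181.8  140.8  101.6   88.9] dock frame -349.7 -17.4 13.0
top blue [219 156] [286 225] [590.1 164.5 154.  139.8 -14.4]
scene plate [221 212] [277 267] [ 523.  -173.6  128.3  102.1   88.7] dock frame -341.3 -17.4 12.8
scene blue [322 145] [395 205] [597.1 159.5 162.8 146.1 -13.8]
wrist plate [167   0] [462 259] [ 519.9 -201.2  104.8  102.8   -1.1] dock frame -368.8 -21.1 -77.0
```

Request:
{"name": "carry_out", "arguments": {"targets": [[0.5, 0, 0, 0, 1], [0.5, 0, 0, 0, 1], [0.5, 0, 0, 0, 1], [0.5, 0, 0, 0, 1], [0.5, 0, 0, 0, 1], [0.5, 0, 0, 0, 1], [0.5, 0, 0, 0, 1], [0.5, 0, 0, 0, 1], [0.5, 0, 0, 0, 1], [0.5, 0, 0, 0, 1]]}}

```text
t: 12.45
eef_pos: [0.521, -0.2137, -0.0371]
tool_rot: [0.0, 0.715, 0.7, -0.0]
contact_force: [1.1, -3.9, 1.6]
gripper_width: 1.0
grasp_force: 2.1
```

Request:
{"name": "carry_out", "arguments": {"targets": [[0.5, 0, 0, 0, 1], [0.5, 0, 0, 0, 1], [0.5, 0, 0, 0, 1], [0.5, 0, 0, 0, 1], [0.5, 0, 0, 0, 1], [0.5, 0, 0, 0, 1], [0.5, 0, 0, 0, 1], [0.5, 0, 0, 0, 1], [0.5, 0, 0, 0, 1], [0.5, 0, 0, 0, 1]]}}

```text
t: 13.45
eef_pos: [0.522, -0.1637, -0.0371]
tool_rot: [-0.0, 0.715, 0.7, -0.0]
contact_force: [-0.3, -4.1, 2.8]
gripper_width: 1.001
grasp_force: 2.4
```

```bash
python3 see.py 7 top scene wrist
```

```text
t 13.45 tcp [ 0.522  -0.1637 -0.0371] tool x heading 88.79 in dock -331.9 -13.9 F [-0.3 -4.1  2.8] tilt -0.0 -0.0
top plate [320 199] [376 240] [522.9 -81.9 142.7 101.4  88.8] dock frame -252.3 5.1 12.9
top blue [219 156] [286 225] [590.3 164.4 153.6 139.7 -14.4]
scene plate [256 189] [306 241] [524.9 -73.1 129.3 101.9  88.9] dock frame -243.3 5.3 13.0
scene blue [322 145] [395 205] [597.1 159.5 162.8 146.1 -13.8]
wrist plate [167   0] [462 259] [ 521.8 -100.1  104.8  102.8   -1.1] dock frame -270.3 1.7 -77.0
```

Request:
{"name": "carry_out", "arguments": {"targets": [[0.5, 0, 0, 0, 1], [0.5, 0, 0, 0.72, 1], [0.5, 0, 0, 0.72, 1], [0.5, 0, 0, 0.72, 1], [0.5, 0, 0, 0.72, 1], [0.5, 0, 0, 0.72, 1], [0.5, 0, 0, 0.72, 1], [0.5, 0, 0, 0.72, 1], [0.5, 0, 0, 0.72, 1], [0.5, 0, 0, 0.72, 1]]}}

```text
t: 14.6
eef_pos: [0.5252, -0.1137, -0.0371]
tool_rot: [-0.0, 0.753, 0.658, -0.0]
contact_force: [-0.9, -4.0, 2.8]
gripper_width: 1.0
grasp_force: 2.0
```

```bash
python3 see.py 8 top scene wrist
```

```text
t 14.6 tcp [ 0.5252 -0.1137 -0.0371] tool x heading 82.26 in dock -282.6 -4.9 F [-0.9 -4.   2.8] tilt 0.0 -0.0
top plate [299 191] [355 237] [535.6 -32.1 142.3 101.5  82.7] dock frame -200.9 4.9 6.8
top blue [219 156] [286 224] [590.2 164.6 153.9 139.3 -14.1]
scene plate [272 181] [324 233] [537.8 -28.5 139.7 101.8  82. ] dock frame -196.9 3.6 6.1
scene blue [322 145] [395 205] [596.3 159.5 164.1 146.3 -14.1]
wrist plate [167   0] [462 259] [532.4 -50.6 104.8 102.7  -7.6] dock frame -219.7 3.5 -83.5
```

Request:
{"name": "carry_out", "arguments": {"targets": [[0.5, 0, 0, 0.64, 1], [0.5, 0, 0, 0.64, 1], [0.5, 0, 0, 0.64, 1], [0.5, 0, 0, 0.64, 1], [0.5, 0, 0, 0.64, 1], [0.5, 0, 0, 0.64, 1], [0.5, 0, 0, 0.64, 1], [0.5, 0, 0, 0.64, 1], [0.5, 0, 0, 0.64, 1], [0.5, 0, 0, 0.64, 1]]}}

```text
t: 15.75
eef_pos: [0.5345, -0.0647, -0.0371]
tool_rot: [-0.0, 0.789, 0.615, -0.0]
contact_force: [-1.2, -2.7, 1.3]
gripper_width: 0.999
grasp_force: 1.2
```

```bash
python3 see.py 9 top scene wrist
python3 - <<'E'
import cv2
p=cv2.imread("pics/top9.png"); cv2.imwrite("pics/crop9.png",cv2.resize(p[145:240,210:350],None,fx=5,fy=5,interpolation=cv2.INTER_CUBIC))
E
```

```text
t 15.75 tcp [ 0.5345 -0.0647 -0.0371] tool x heading 75.86 in dock -232.8 -2.0 F [-1.2 -2.7  1.3] tilt -0.0 -0.0
top plate [279 182] [334 232] [553.7  15.4 142.4 100.9  76.1] dock frame -150.5 -1.1 0.2
top blue [219 156] [286 224] [590.5 164.5 153.2 139.3 -14.1]
scene plate [289 176] [342 225] [555.3  16.8 143.  103.5  75.8] dock frame -148.7 -2.3 -0.1
scene blue [322 145] [395 205] [597.1 159.5 162.8 146.1 -13.8]
wrist plate [166   0] [461 259] [548.4  -2.6 104.8 102.7 -14. ] dock frame -169.2 -0.3 -89.9
```

View pics/crop9.png

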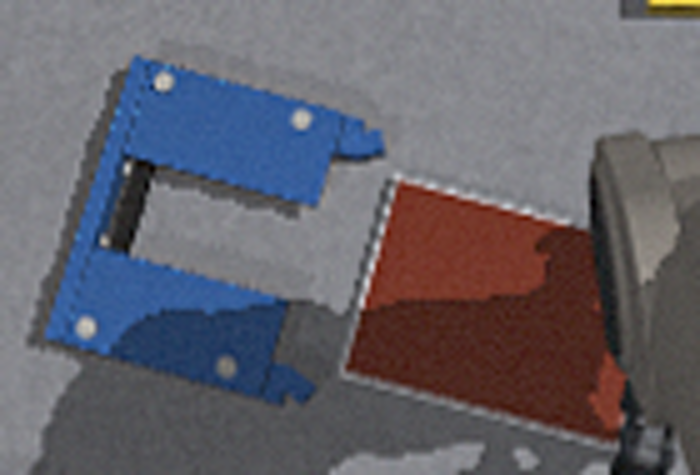

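Plate is in line, about 1 mm off-centre: leading corners at (393,178) and (345,374), between the lip tips at (383,150) and (308,390). I'll enter slowly with a 1 mm lateral correction.

Request:
{"name": "carry_out", "arguments": {"targets": [[0.3, -0.02, 0, 0, 1], [0.3, -0.02, 0, 0, 1], [0.3, -0.02, 0, 0, 1], [0.3, -0.02, 0, 0, 1], [0.3, -0.02, 0, 0, 1], [0.3, 0, 0, 0, 1], [0.3, 0, 0, 0, 1], [0.3, 0, 0, 0, 1]]}}

```text
t: 16.7
eef_pos: [0.5394, -0.0414, -0.0371]
tool_rot: [0.0, 0.788, 0.615, -0.0]
contact_force: [-1.8, -4.2, 1.4]
gripper_width: 1.0
grasp_force: 1.8
```

Request:
{"name": "carry_out", "arguments": {"targets": [[0.3, 0, 0, 0, 1], [0.3, 0, 0, 0, 1], [0.3, 0, 0, 0, 1], [0.3, 0, 0, 0, 1], [0.3, 0, 0, 0, 1]]}}

```text
t: 17.2
eef_pos: [0.543, -0.0268, -0.0371]
tool_rot: [0.0, 0.788, 0.615, -0.0]
contact_force: [-0.2, -3.9, 1.3]
gripper_width: 0.997
grasp_force: 1.9
```

```bash
python3 see.py 10 top scene
```

```text
t 17.2 tcp [ 0.543  -0.0268 -0.0371] tool x heading 75.91 in dock -194.0 -1.0 F [-0.2 -3.9  1.3] tilt -0.0 -0.0
top plate [265 178] [318 228] [562.3  53.9 141.  100.7  76. ] dock frame -111.0 -0.1 0.1
top blue [220 156] [285 224] [590.4 164.5 153.7 138.9 -14. ]
scene plate [303 169] [354 218] [563.2  54.1 143.  103.3  75.8] dock frame -110.6 -0.9 -0.1
scene blue [322 145] [395 205] [597.1 159.5 162.8 146.1 -13.8]
```

Request:
{"name": "carry_out", "arguments": {"targets": [[0.3, 0, 0, 0, 1], [0.3, 0, 0, 0, 1], [0.3, 0, 0, 0, 1], [0.3, 0, 0, 0, 1], [0.3, 0, 0, 0, 1], [0.3, 0, 0, 0, 1], [0.3, 0, 0, 0, 1], [0.3, 0, 0, 0, 1], [0.3, 0, 0, 0, 1], [0.3, 0, 0, 0, 1]]}}

```text
t: 18.3
eef_pos: [0.5503, 0.0023, -0.0371]
tool_rot: [-0.0, 0.788, 0.615, -0.0]
contact_force: [-1.3, -3.2, 1.7]
gripper_width: 0.999
grasp_force: 2.0
```

Request:
{"name": "carry_out", "arguments": {"targets": [[0.3, 0, 0, 0, 1], [0.3, 0, 0, 0, 1], [0.3, 0, 0, 0, 1], [0.3, 0, 0, 0, 1], [0.3, 0, 0, 0, 1], [0.3, 0, 0, 0, 1], [0.3, 0, 0, 0, 1], [0.3, 0, 0, 0, 1], [0.3, 0, 0, 0, 1], [0.3, 0, 0, 0, 1]]}}

```text
t: 19.3
eef_pos: [0.5576, 0.0314, -0.0371]
tool_rot: [0.0, 0.788, 0.615, -0.0]
contact_force: [-0.5, -3.4, 2.2]
gripper_width: 1.002
grasp_force: 2.0
```

```bash
python3 see.py 11 top scene
```

```text
t 19.3 tcp [ 0.5576  0.0314 -0.0371] tool x heading 75.92 in dock -134.0 -1.0 F [-0.5 -3.4  2.2] tilt -0.0 -0.0
top plate [246 181] [289 221] [561.9 131.6 134.5  84.9  23.4] dock frame -35.8 19.3 -52.5
top blue [220 156] [274 225] [589.9 164.2 154.2 139.9 -14.1]
scene plate [324 166] [365 207] [596.9 116.8 129.2 109.3 -41.2] dock frame -41.6 -18.3 -117.1
scene blue [328 145] [395 205] [597.  160.1 163.3 144.4 -14.4]
```

Request:
{"name": "carry_out", "arguments": {"targets": [[0.25, 0, 0, 0, 1], [0.25, 0, 0, 0, 1], [0.25, 0, 0, 0, 1], [0.25, 0, 0, 0, 1], [0.25, 0, 0, 0, 1], [0.25, 0, 0, 0, 1], [0.25, 0, 0, 0, 1], [0.15, 0, 0, 0, 1], [0.1, 0, 0, 0, 1], [0, 0, 0, 0, 1]]}}

```text
t: 20.4
eef_pos: [0.5625, 0.0509, -0.0371]
tool_rot: [-0.0, 0.788, 0.615, 0.0]
contact_force: [-1.1, -2.6, 2.7]
gripper_width: 1.0
grasp_force: 1.6
```

Request:
{"name": "carry_out", "arguments": {"targets": [[0.1, 0, 0, 0, 1], [0.1, 0, 0, 0, 1], [0.1, 0, 0, 0, 1]]}}

```text
t: 20.7
eef_pos: [0.5632, 0.0534, -0.0371]
tool_rot: [0.0, 0.789, 0.615, -0.0]
contact_force: [-1.2, -3.5, 2.4]
gripper_width: 0.997
grasp_force: 2.0
```

Request:
{"name": "carry_out", "arguments": {"targets": [[0.1, 0, 0, 0, 1], [0.1, 0, 0, 0, 1]]}}

```text
t: 20.9
eef_pos: [0.5637, 0.0554, -0.0371]
tool_rot: [0.0, 0.788, 0.615, -0.0]
contact_force: [-1.2, -5.8, 2.3]
gripper_width: 0.998
grasp_force: 2.7
```

Request:
{"name": "carry_out", "arguments": {"targets": [[0.05, 0, 0, 0, 1], [0.05, 0, 0, 0, 1]]}}

```text
t: 21.1
eef_pos: [0.5637, 0.0555, -0.0372]
tool_rot: [0.0, 0.789, 0.615, -0.001]
contact_force: [-0.8, -6.8, 3.5]
gripper_width: 0.999
grasp_force: 3.4
```

Request:
{"name": "carry_out", "arguments": {"targets": [[0.03, 0, 0, 0, 1], [0.03, 0, 0, 0, 1]]}}

```text
t: 21.3
eef_pos: [0.5637, 0.0556, -0.0372]
tool_rot: [0.0, 0.789, 0.615, -0.001]
contact_force: [-1.9, -7.3, 4.1]
gripper_width: 1.001
grasp_force: 3.8
```

Request:
{"name": "carry_out", "arguments": {"targets": [[0.1, 0, 0, 0, 1], [0.1, 0, 0, 0, 1], [0.1, 0, 0, 0, 1]]}}

```text
t: 21.6
eef_pos: [0.5636, 0.0561, -0.0373]
tool_rot: [0.001, 0.789, 0.614, -0.002]
contact_force: [-3.7, -12.0, 6.7]
gripper_width: 1.003
grasp_force: 7.0
```

```bash
python3 see.py 12 top scene|head -1
python3 - <<'E'
import cv2
p=cv2.imread("pics/top12.png")[145:240,210:330]; q=cv2.imread("pics/scene12.png")[135:225,300:410]
cv2.imwrite("pics/crop12.png",cv2.hconcat([cv2.resize(p,(400,317),interpolation=2),cv2.resize(q,(388,317),interpolation=2)]))
E
```

```text
t 21.6 tcp [ 0.5636  0.0561 -0.0373] tool x heading 75.79 in dock -108.6 -0.8 F [ -3.7 -12.    6.7] tilt -0.005 -0.002
```

View pics/crop12.png

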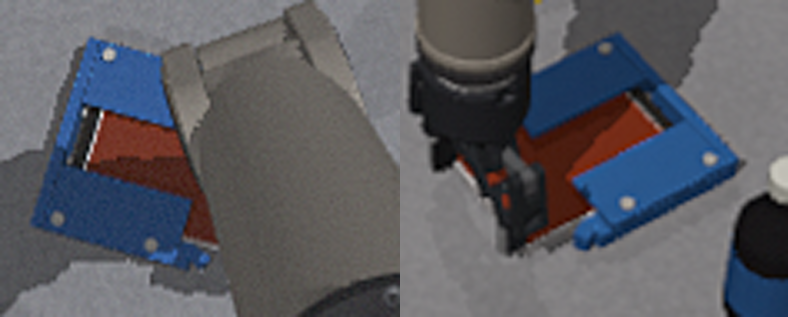

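The plate's leading rim touches the black buffer at (92,135), still in line with the slot. I'll firm up the push, then back off gently.

Request:
{"name": "carry_out", "arguments": {"targets": [[0.1, 0, 0, 0, 1], [0.1, 0, 0, 0, 1], [0, 0, 0, 0, 1], [0, 0, 0, 0, 1], [0, 0, 0, 0, 1]]}}

```text
t: 22.2
eef_pos: [0.5637, 0.0564, -0.0373]
tool_rot: [0.001, 0.789, 0.614, -0.003]
contact_force: [-4.9, -14.0, 7.6]
gripper_width: 0.998
grasp_force: 8.1
```

Request:
{"name": "carry_out", "arguments": {"targets": [[0.1, 0, 0, 0, 1], [0.1, 0, 0, 0, 1], [0, 0, 0, 0, 1], [0, 0, 0, 0, 1], [0, 0, 0, 0, 1]]}}

```text
t: 22.7
eef_pos: [0.5636, 0.0566, -0.0373]
tool_rot: [0.002, 0.79, 0.613, -0.004]
contact_force: [-6.2, -17.5, 9.6]
gripper_width: 0.996
grasp_force: 10.0
```

Request:
{"name": "carry_out", "arguments": {"targets": [[-0.1, 0, 0, 0, 1], [-0.1, 0, 0, 0, 1], [-0.1, 0, 0, 0, 1], [-0.1, 0, 0, 0, 1], [-0.1, 0, 0, 0, 1], [-0.1, 0, 0, 0, 1], [-0.1, 0, 0, 0, 1], [-0.1, 0, 0, 0, 1], [-0.1, 0, 0, 0, 1], [-0.1, 0, 0, 0, 1], [-0.2, 0, 0, 0, 1], [-0.2, 0, 0, 0, 1]]}}

```text
t: 23.9
eef_pos: [0.5626, 0.051, -0.0371]
tool_rot: [-0.0, 0.788, 0.615, 0.001]
contact_force: [0.1, -0.1, 0.0]
gripper_width: 1.0
grasp_force: 0.0
```

Request:
{"name": "carry_out", "arguments": {"targets": [[-1, 0, 0, 0, 1], [-2, 0, 0, 0, 1], [-2, 0, 0, 0, 1], [-2, 0, -1, 0, 1], [-2, 0, -3, 0, 1], [-4, 0, -4, 0, 1], [-4, 0, -4, 0, 1], [-4, 0, -4, 0, 1], [-2, 0, -2, 0, 1], [0, 0, 0, 0, 1], [0, 0, 0, 0, 1]]}}

```text
t: 25.0
eef_pos: [0.5095, -0.1598, 0.129]
tool_rot: [0.0, 0.789, 0.615, 0.0]
contact_force: [0.3, -0.0, -0.6]
gripper_width: 0.998
grasp_force: 0.0
```

```bash
python3 see.py 13 top scene
python3 - <<'E'
from h import *
D0=np.array([589.3,161.6]); A=np.radians(75.9); ex=np.array([np.cos(A),np.sin(A)]); M=np.c_[ex,[-ex[1],ex[0]]]
for n in("top","scene"):
    p=cv2.imread(f"pics/{n}13.png")[:,:,::-1].copy(); r,_=masks(p)
    for q in blobs(r,300):
        w=(toplane(q,imaging.calibration(n),.012)*1000-D0)@M
        if abs(w[:,0].mean()+40)<60: print(n,"sheet dock x",w[:,0].min(),w[:,0].max(),"tail y",w[w[:,0]<-70][:,1].min(),w[w[:,0]<-70][:,1].max())
# bystanders moved? top image difference away from arm
a=cv2.imread("pics/top0.png").astype(int);b=cv2.imread("pics/top13.png").astype(int)
for nm,(u,v) in dict(can=(130,170),bottle=(266,118),carb=(484,168)).items(): print(nm,np.abs(a-b)[v-20:v+20,u-20:u+20].mean().round(1))
E
```

```text
t 25.0 tcp [ 0.5095 -0.1598  0.129 ] tool x heading 75.84 in dock -331.1 -0.9 F [ 0.3 -0.  -0.6] tilt 0.0 0.001
top plate [236 178] [295 220] [582.9 136.4 141.8 101.   75.6] dock frame -26.0 0.1 -0.3
top blue [219 156] [286 225] [590.3 164.5 153.5 139.3 -14.1]
scene plate [315 161] [373 203] [583.9 136.3 142.2 103.1  75.8] dock frame -25.9 -0.9 -0.1
scene blue [322 145] [395 205] [596.4 159.7 164.3 146.1 -13.8]
top sheet dock x -97.07046641443196 44.92279460713647 tail y -50.20291764793969 50.826811375123484
scene sheet dock x -96.92210970305963 45.36122485642523 tail y -51.68823014359302 50.74468595356471
can 7.7
bottle 6.9
carb 16.1
```

Both views put the plate at x = -26 mm, y ≈ 0, with an angle error below 0.3°. It was pressed with about 18 N and is now free. Handing in.

```bash
python3 -c "
from station import bot
print(bot.hand_in())"
```

```text
the job is handed in; nothing more can be done
None
```

The plate is home in the blue dock, at about x = -26 mm and y = 0 and in line with the slot. It was seated at the buffer with a push of about 18 N at the wrist, then released, and the job is handed in; no verdict came back. I saw no contact with the carburettor, bottle or can, but I did not re-measure their positions at the end.

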